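# Hang the lint screen on the side-opening hook

## Task

Lift the dryer's lint screen by its handle out of its drip rack and hang it on the drying stand: bring the handle bar sideways into the open mouth of the double hook until it touches the back, then lower it to the very bottom of the throat before you let go. Push only gently against the hook, and leave the other things on the worktop where they are.

Things in the scene. Friction and masses are not known exactly. Their poses are not given: they have to be found in the camera images.
- lint_screen: Loose grey plastic lint screen, 100 to 200 g, standing upright in the drip rack. Origin: centre of its underside; x along its width, y through its thickness, z up. A mesh frame 100 (x) by 12 (y) by 68 mm (z); two legs 8 mm wide at x = -46 and +46 mm carry a round handle bar, 10 mm thick, along x at z = 120 mm. The same if turned half about z.
- handle_bar (a point): Middle of the handle bar's axis, 120 mm above the lint screen's underside; axes as lint_screen. Here the bar has a flat-sided grip 36 (x) by 10 (y) by 18 mm (z), to be pinched from above across its 10 mm.
- rack: White plastic drip rack, fixed: foot 130 x 70 mm, on it a trough 116 x 25 mm and 32 mm high, inside 106 x 15 mm, its floor 5 mm above the worktop; the lint screen stands in it. Origin on the worktop under its centre, x along the trough.
- hook_stand: Fixed drying stand. x: the way the hung bar lies; y: the way the hook's mouth opens; z up; origin on the worktop. Foot 120 x 110 mm and post at y = -165 mm, post top z = 162 mm. A crossbar (z = 147 mm) runs from it to y = -48 mm; on it an aluminium hook head is clamped firmly (allowed pushes do not shift it), differing each time, unmeasured: its throat is between y = -30 and +30 mm: feel or look.
- hook_seat (a point): Fixed on the stand at x = 0, y = -35 mm, z = 190 mm, axes of the stand: the height and line of the hung bar's axis, NOT its place: the true seat lies d = 5 to 65 mm along +y from here. The head is two equal upright hook plates 8 mm thick, centred at x = -27 and +27 mm, with 46 mm between them, open above, for the fingers. Clamp block: 28 to 56 mm below, 50 to 100 mm behind the seat.
- hook_mouth (a point): Fixed on the stand 26 mm above hook_seat: mid-height of the mouth, 18 mm high, between lip and upper jaw. From the true seat: throat walls at y = -6.5 and +6.5 mm, floor 5 mm below, front lip to y = 14.5 mm and 17 mm up, upper jaw 35 to 43 mm above, out to y = 26 mm. The bar enters along -y at this height till it meets the back wall, then goes 26 mm down along it.
- spool_white: Thread spool with white thread, 28 mm wide, 43 mm high, standing loose; origin under its centre. Leave alone.
- spool_blue: Thread spool with blue thread, 28 mm wide, 43 mm high, standing loose; origin under its centre. Leave alone.
- soap_box: Red soap carton 47 x 64 x 44 mm, loose; origin under its centre. Leave alone.
- matchbox: Yellow and red matchbox 37 x 56 x 16 mm, loose; origin under its centre. Leave alone.
- starch: Red spray can, 59 mm wide, 198 mm high, standing loose at the back; origin under its centre. Leave alone.
- dropper: Small brown dropper bottle, 33 mm wide, 102 mm high, standing loose on the left; origin under its centre. Leave alone.
There are look-alikes about, which are no part of the job. Leave any yellow look-alike of the lint_screen alone.

How it is judged:
By the outcome, as a careful person would: the job done as asked, in the order asked, and still so for the second after the job is handed in, with the robot touching nothing.
It also fails if it takes over 45 s, if anything falls off the work surface, if the arm or the gripper's body presses on something with over 40 N, if the wrist force passes 120 N, or if a joint passes its speed limit or range.

## Robot

A 6-joint arm with a two-finger parallel gripper is mounted at the origin on a cart in front of the work surface, level with it; the furniture and walls round the work are solid. World frame = base frame: x ahead of the robot, y to its left, z up, the work surface at z = 0. Lengths are in mm, angles in rad, forces in N, time in s.
With the tool pointing down it reaches from about 250 to 850 mm from the base axis. Payload 12.5 kg.
Tool frame: the origin (TCP) lies at the centre of the arm's flange, where the gripper is bolted on; the fingertips stand 186 mm ahead of it and the grasp point (between the pads) lies 167 mm ahead of it (bot.finger_overhang is the z of the fingertips in the tool frame, in mm); z points along the fingers, y is the line along which they close (so a half turn about z gives the same grasp; the last joint's range is limited). The gripper opens to 93 mm and grips with 3 to 60 N. Pads are 15 mm wide; open, the fingers measure 128 mm over their backs; the gripper's body (75 mm by 188 mm) begins 65 mm behind the grasp point.
Start: joints at [1.058, 0.351, 1.652, -0, 1.139, -0.085], TCP at [228.147, 500.435, 404.733] pointing down, gripper open.
Joint ranges: [-2.75, 2.75], [-0.79, 2.1], [0.01, 2.65], [-1.57, 4.71], [0.07, 3.14], [-2.87, 2.87]. Speed limits (rad/s): [2.22, 2.22, 2.79, 3.14, 3.14, 3.14].

## Interface

Orientations are given as a unit quaternion [x, y, z, w].
In Python, from rig import bot, imaging, ticket gives the robot as it stands.
- The arm moves only by the tool step_arm, never from a script. Its argument "moves" is a list that holds one entry, the list of rows, each a list of 7 numbers: the turn, a rotation vector about the tool's x, y, z in degrees, then the shift along the tool's x, y, z in m, then the opening, from -1 (shut) to 1 (fully open). In form: [[[rx, ry, rz, tx, ty, tz, fingers], ...]]. A call has 1 to 12 rows; each row shifts and turns the commanded pose from where the row before left it, along the tool's axes as they then stand; what a row does not reach is not made up. A row lasts 1/12 s, in which the tool goes at most 41.7 mm and 7.16 degrees, less where a joint would pass 70% of its speed; a pose out of reach is approached as far as the arm can. A call with a gripper value outside its range is refused whole. The fingers move at their own pace and stop on an object; "grip_force" is the grip in N (left out, the last holds). Time passes only in rows, so rows that do not move let the fingers close. It gives the time, the measured TCP pose, the force, the opening and the grip force at its end, in the units of the state.
- bot.sense(): the state, without advancing time (a new reading comes with each control period).
- imaging.read_camera(name): name is "scene" or "top" or "wrist"; returns the picture (384x512x3 uint8, red, green, blue); there is no depth.
- imaging.get_calibration(name): a dict with "K" (3x3 intrinsics, pixels), "xyz" and "attitude" of the camera in the world; the wrist camera has in their place "T_tool_cam" (4x4, takes a point from camera to tool coordinates, whose origin is the TCP and whose axes are the flange's). Camera axes: x right, y up, looking along -z (the intrinsics and any distortion apply to the point x, -y, -z); pixel columns grow to the right and rows downward; lengths in mm; the calibration is good to about 2 mm. The wrist camera is an equidistant fisheye: a pixel r from the principal point sees the ray r / f radians off the axis. A picture is of the moment at which its call begins: read the wrist's pose just before it. get_calibration takes no time and is no camera call.
- ticket.close_job(): hands the job in; it is judged then, once.
The state is a dict: "t": time; "qpos": joint angles; "qd": joint speeds; "tau": joint torques, N m; "tool_pos": TCP position; "eef_rot": TCP orientation; "wrist_force": force on the tool from outside, world axes, zero at the start; "torque": the same for the moment, N m; "grip_width": finger opening in mm; "finger_force": force on a finger pad.
Only numpy, scipy, OpenCV 4.12 (cv2) and the standard library are available. Lean on these libraries where they do the work, as an engineer would, in place of code of your own. Each camera call takes 0.05 s, during which the arm holds its last target. There are 200 camera calls.

## Working session

There is one attempt and no reset: what is moved stays moved. The work goes in short steps, Python scripts to look and compute and a tool call to move; the robot and the scene stay as the last step left them, time stands still between calls to the robot, and variables do not carry over. Pictures are saved under pics/ and viewed, at most 10 in all, crops included, and the job is handed in when it is done.

Besides the shell and the picture viewer there is one more tool, called after "Request:" as name(argument=value, ...) on one line, values as JSON. step_arm: Moves the arm, as the interface text tells. Its arguments: {"type":"object","properties":{"moves":{"type":"array"},"grip_force":{"type":"number"}},"required":["moves"]}

```bash
ls; mkdir -p pics; python3 - <<'E'
from rig import bot, imaging
import cv2, numpy as np
s=bot.sense(); print(s)
for n in("scene","top","wrist"):
    c=imaging.get_calibration(n); print(n,{k:np.round(np.array(v),4).tolist() if k!='model' else v for k,v in c.items()})
a=imaging.read_camera("scene");b=imaging.read_camera("top")
cv2.imwrite("pics/scene0.png",a[:,:,::-1]);cv2.imwrite("pics/top0.png",b[:,:,::-1])
E
```

```text
pics
{'t': 0.0, 'qpos': array([ 1.05842294e+00,  3.51244477e-01,  1.65242251e+00, -2.10246243e-05,
        1.13910626e+00, -8.46264437e-02]), 'qd': array([ 2.27179436e-03, -5.37805225e-05,  7.91536595e-04,  1.18082145e-03,
        2.59881137e-03, -2.03437226e-05]), 'tau': array([ 5.98550778e-04, -4.97332299e+01, -2.85248888e+01,  6.98641059e-02,
        2.59009539e-02, -1.33150461e-04]), 'tool_pos': array([228.08060074, 500.33841443, 404.19738981]), 'eef_rot': array([ 2.12242362e-01,  9.77216880e-01, -5.67000447e-04, -1.64475338e-04]), 'wrist_force': array([-0.94730732, -0.41361414, -0.01953436]), 'torque': array([ 0.06058143, -0.014834  ,  0.03083172]), 'finger_force': 0.0, 'grip_width': 92.94614826479794}
scene {'K': [[371.322, 0.0, 252.7357], [0.0, 371.322, 186.8001], [0.0, 0.0, 1.0]], 'xyz': [-4.3208, -318.2992, 684.992], 'attitude': [0.4011, -0.1913, -0.3977, 0.8027]}
top {'K': [[359.438, 0.0, 256.7516], [0.0, 359.438, 204.4784], [0.0, 0.0, 1.0]], 'xyz': [420.4336, 116.2248, 1008.803], 'attitude': [-0.0387, 0.0495, 0.7112, -0.7002]}
wrist {'K': [[297.3186, 0.0, 255.7012], [0.0, 297.3186, 191.8763], [0.0, 0.0, 1.0]], 'T_tool_cam': [[-0.0001, 0.958, 0.2867, 80.7176], [1.0, 0.0002, -0.0004, -0.2282], [-0.0005, 0.2867, -0.958, 20.1862], [0.0, 0.0, 0.0, 1.0]]}
```

View pics/scene0.png

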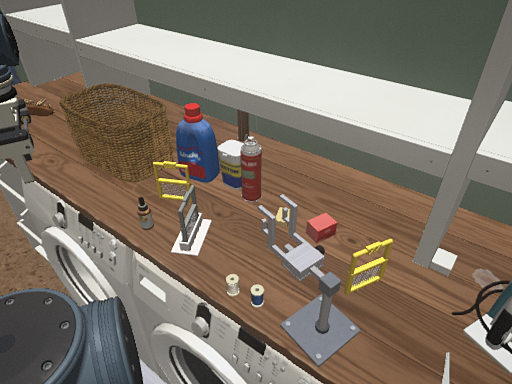

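View pics/top0.png

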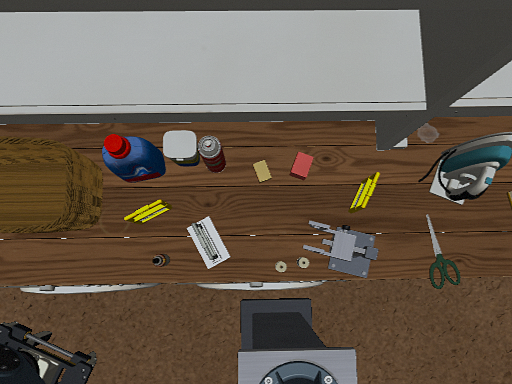

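The scene view shows the rack at about (190,235) and the stand foot at (320,330). In the top view the rack is at (208,242) and the stand head at (340,245), with its hook prongs pointing left. Next I'll look at enlarged crops.

```bash
cat > h.py <<'E'
import numpy as np, cv2
from scipy.spatial.transform import Rotation as R
from rig import bot, imaging
def ray(n,uv,s=None):
    c=imaging.get_calibration(n); K=np.array(c["K"]); p=np.array([(uv[0]-K[0,2])/K[0,0],(uv[1]-K[1,2])/K[1,1]])
    if n=="wrist":
        T=np.array(c["T_tool_cam"]); r=np.hypot(*p); d=np.array([*(np.sin(r)*p/max(r,1e-9)),np.cos(r)])
        Rt=R.from_quat(s["eef_rot"]).as_matrix()
        return s["tool_pos"]+Rt@T[:3,3], Rt@T[:3,:3]@(d*[1,-1,-1])
    return np.array(c["xyz"]), R.from_quat(c["attitude"]).as_matrix()@np.array([p[0],-p[1],-1])
def onz(n,uv,z,s=None):
    o,d=ray(n,uv,s); return (o+d*(z-o[2])/d[2]).round(1)
def proj(n,P):
    c=imaging.get_calibration(n);K=np.array(c["K"]);q=R.from_quat(c["attitude"]).as_matrix().T@(np.array(P)-c["xyz"]);q=q*[1,-1,-1]
    return (K@q/q[2])[:2].round(1)
E
python3 - <<'E'
import cv2,numpy as np
b=cv2.imread("pics/top0.png")
l=cv2.resize(b[205:285,175:255],None,fx=5,fy=5,interpolation=cv2.INTER_CUBIC)
r=cv2.resize(b[205:285,300:380],None,fx=5,fy=5,interpolation=cv2.INTER_CUBIC)
cv2.imwrite("pics/topcrop.png",np.hstack([l,r]))
from h import *
for n,uv in(("top",(208,242)),("top",(340,245)),("scene",(190,240))): print(n,onz(n,uv,0))
E
```

```text
top [443.5 237.2   0. ]
top [ 429.1 -131.5    0. ]
scene [428.9 229.6   0. ]
```

View pics/topcrop.png

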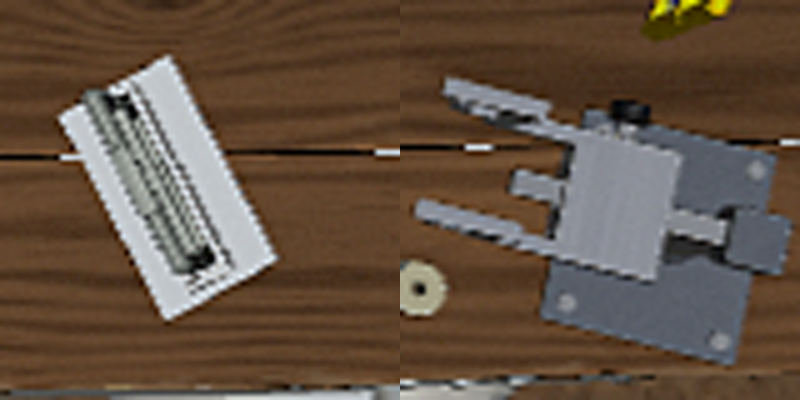

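```bash
python3 - <<'E'
from h import *
L=lambda u,v,z:onz("top",(175+u/5-.4,205+v/5-.4),z)
Rr=lambda u,v,z:onz("top",(300+(u-400)/5-.4,205+v/5-.4),z)
c=np.array([L(u,v,4) for u,v in((170,57),(277,258),(168,320),(60,120))])
print("rack",c.tolist(),c.mean(0)); e=[np.linalg.norm(c[i]-c[i-1]) for i in range(4)];print(e)
d=c[1]-c[0]+c[2]-c[3];print("rack x yaw",np.degrees(np.arctan2(d[1],d[0])))
a,b=L(92,95,125),L(190,270,125);print("bar ends",a,b,(a+b)/2,np.linalg.norm(a-b),np.degrees(np.arctan2(*(b-a)[1::-1])))
f=[Rr(u,v,5) for u,v in((775,155),(735,362),(543,318))];print("foot",f,"centre",(f[0]+f[2])/2,[np.linalg.norm(f[i]-f[i+1]) for i in(0,1)])
print("post",Rr(757,240,162))
t=[Rr(447,83,233),Rr(418,208,233)];print("tips",t,np.linalg.norm(t[0]-t[1]))
dd=t[0]-t[1];print("stand x dir yaw (far-near)",np.degrees(np.arctan2(dd[1],dd[0])))
print("crossbar dir", (Rr(525,183,150)-Rr(757,240,162)))
E
```

```text
rack [[515.8, 235.1, 4.0], [403.4, 176.0, 4.0], [370.6, 236.2, 4.0], [481.5, 296.3, 4.0]] [442.825 235.9     4.   ]
[np.float64(70.15646798407114), np.float64(126.99043271049986), np.float64(68.55567080847503), np.float64(126.13809892336255)]
rack x yaw -151.9062090640085
bar ends [486.2 259.  125. ] [400.3 211.1 125. ] [443.25 235.05 125.  ] 98.35252919981262 -150.854863439015
foot [array([ 453.6, -228.5,    5. ]), array([ 340.3, -199.8,    5. ]), array([366. , -94.6,   5. ])] centre [ 409.8  -161.55    5.  ] [np.float64(116.87848390529372), np.float64(108.29372096294412)]
post [ 408.8 -163.8  162. ]
tips [array([479.5,  -9.2, 233. ]), array([425.9,   5.2, 233. ])] 55.500630627047855
stand x dir yaw (far-near) -15.037815903582244
crossbar dir [ 28.7 105.6 -12. ]
```

The measurements agree with each other:
- **Rack:** foot measures 127 x 69 mm, bar about 98 mm long, centre at (443,235), yaw 28.5°.
- **Stand:** yaw -15°, origin near (452,-3), which gives d of about 10 mm.

Next I'll move above the handle.

Request:
step_arm(moves=[[[0, 0, 0, -0.0255, -0.0127, 0.002, 1], [0, 0, 0, -0.0255, -0.0127, 0.002, 1], [0, 0, 0, -0.0255, -0.0127, 0.002, 1], [0, 0, 0, -0.0255, -0.0127, 0.002, 1], [0, 0, 0, -0.0255, -0.0127, 0.002, 1], [0, 0, 0, -0.0255, -0.0127, 0.002, 1], [0, 0, 0, -0.0255, -0.0127, 0.002, 1], [0, 0, 0, -0.0255, -0.0127, 0.002, 1], [0, 0, 0, -0.0255, -0.0127, 0.002, 1], [0, 0, 0, -0.0255, -0.0127, 0.002, 1], [0, 0, 0, -0.0255, -0.0127, 0.002, 1], [0, 0, 0, -0.0255, -0.0127, 0.002, 1]]])

```text
t: 1.1
tool_pos: [444.0, 233.6, 380.5]
eef_rot: [0.212, 0.977, -0.0, -0.0]
wrist_force: [0.0, -0.3, -0.1]
grip_width: 92.8
finger_force: 0.0
```

Request:
step_arm(moves=[[[0, 0, -6.6, 0, 0, 0, 1], [0, 0, -6.6, 0, 0, 0, 1], [0, 0, -6.6, 0, 0, 0, 1], [0, 0, -6.6, 0, 0, 0, 1], [0, 0, -6.6, 0, 0, 0, 1], [0, 0, -6.6, 0, 0, 0, 1], [0, 0, -6.6, 0, 0, 0, 1], [0, 0, -6.6, 0, 0, 0, 1], [0, 0, 0, 0, 0, 0, 1], [0, 0, 0, 0, 0, 0, 1]]])

```text
t: 1.93
tool_pos: [443.3, 234.8, 380.5]
eef_rot: [-0.243, 0.97, -0.0, -0.0]
wrist_force: [0.4, 0.2, 0.1]
grip_width: 93.5
finger_force: 0.0
```

```bash
python3 - <<'E'
from h import *
s=bot.sense(); a=imaging.read_camera("wrist"); cv2.imwrite("pics/w1.png",a[:,:,::-1]); np.save("pics/w1.npy",s,allow_pickle=True)
m=R.from_quat(s["eef_rot"]).as_matrix();print(s["tool_pos"],m.round(3).tolist(),"yaw y",np.degrees(np.arctan2(m[1,1],m[0,1])),s["wrist_force"],s["qpos"])
E
```

```text
[443.27157739 234.81711043 380.54825933] [[-0.882, -0.471, -0.0], [-0.471, 0.882, -0.0], [0.0, 0.0, -1.0]] yaw y 118.08402358744131 [0.37676971 0.16432203 0.10450326] [ 3.94311345e-01  2.91796280e-01  1.80050643e+00  6.08147760e-05
  1.04977322e+00 -1.66667397e+00]
```

View pics/w1.png

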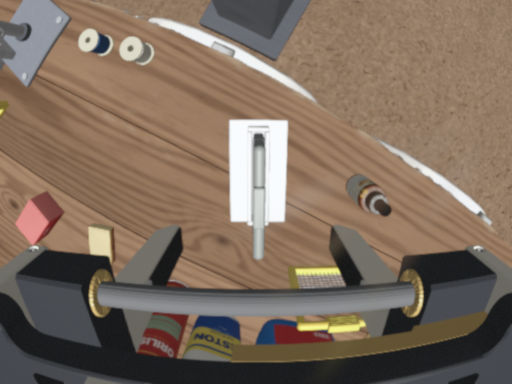

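The bar runs nearly vertically in the picture, from about (259,135) to (258,258), midway between the fingers. The grip's edges show at about rows 140 and 188.

```bash
python3 - <<'E'
from h import *
s=np.load("pics/w1.npy",allow_pickle=True).item(); m=R.from_quat(s["eef_rot"]).as_matrix()
for uv,z in(((259,135),125),((258.5,188),130),((258.5,258),125)):
    p=onz("wrist",uv,z,s); print(p,"tool",(m.T@(p-s["tool_pos"])).round(1))
a=cv2.imread("pics/w1.png").astype(int)
for r in(150,170,185,200,220,240,252): print(r,a[r,248:272].mean(1).astype(int).tolist())
E
```

```text
[391.4 210.7 125. ] tool [ 57.    3.1 255.6]
[428.8 230.2 130. ] tool [ 14.8   2.7 250.6]
[487.7 262.  125. ] tool [-52.1   3.  255.5]
150 [247, 250, 241, 214, 185, 155, 145, 157, 170, 181, 189, 193, 188, 179, 169, 157, 147, 184, 235, 249, 244, 235, 245, 250]
170 [246, 250, 242, 213, 186, 158, 152, 165, 179, 193, 208, 213, 203, 187, 174, 161, 162, 205, 239, 248, 241, 232, 243, 250]
185 [246, 250, 241, 212, 186, 157, 149, 160, 174, 188, 201, 203, 193, 179, 166, 152, 171, 222, 245, 247, 241, 246, 251, 251]
200 [246, 249, 238, 204, 184, 176, 188, 206, 212, 213, 213, 214, 213, 213, 211, 194, 178, 205, 237, 244, 235, 244, 250, 251]
220 [236, 241, 230, 193, 164, 169, 189, 205, 209, 208, 207, 206, 206, 204, 198, 183, 187, 222, 235, 232, 232, 239, 242, 242]
240 [117, 121, 123, 123, 121, 136, 155, 171, 183, 195, 201, 197, 186, 175, 161, 139, 115, 108, 111, 113, 116, 115, 114, 113]
252 [109, 108, 109, 113, 118, 135, 155, 171, 183, 194, 199, 194, 184, 172, 157, 137, 126, 122, 119, 115, 110, 108, 109, 109]
```

Request:
step_arm(moves=[[[0, 0, 0, 0, 0.002, 0.0175, 1], [0, 0, 0, 0, 0, 0.0175, 1], [0, 0, 0, 0, 0, 0.0175, 1], [0, 0, 0, 0, 0, 0.0175, 1], [0, 0, 0, 0, 0, 0.0175, 0.5], [0, 0, 0, 0, 0, 0, 0], [0, 0, 0, 0, 0, 0, -0.5], [0, 0, 0, 0, 0, 0, -1], [0, 0, 0, 0, 0, 0, -1], [0, 0, 0, 0, 0, 0, -1]]], grip_force=30)

```text
t: 2.82
tool_pos: [442.6, 236.7, 294.2]
eef_rot: [-0.244, 0.97, 0.0, 0.001]
wrist_force: [-0.1, -0.5, -0.2]
grip_width: 57.6
finger_force: 0.0
```

Request:
step_arm(moves=[[[0, 0, 0, 0, 0, 0, -1], [0, 0, 0, 0, 0, 0, -1], [0, 0, 0, 0, 0, 0, -1], [0, 0, 0, 0, 0, 0, -1]]])

```text
t: 3.15
tool_pos: [442.4, 236.6, 293.4]
eef_rot: [-0.244, 0.97, 0.0, 0.0]
wrist_force: [-0.5, -0.1, -0.7]
grip_width: 30.3
finger_force: 0.0
```

Request:
step_arm(moves=[[[0, 0, 0, 0, 0, 0, -1], [0, 0, 0, 0, 0, 0, -1], [0, 0, 0, 0, 0, 0, -1], [0, 0, 0, 0, 0, 0, -1], [0, 0, 0, 0, 0, 0, -1], [0, 0, 0, 0, 0, 0, -1]]])

```text
t: 3.65
tool_pos: [442.4, 236.6, 293.2]
eef_rot: [-0.244, 0.97, -0.0, -0.0]
wrist_force: [0.2, 0.2, -0.6]
grip_width: 10.0
finger_force: 30.0
```

Request:
step_arm(moves=[[[0, 0, 0, 0, 0, -0.008, -1], [0, 0, 0, 0, 0, -0.0166, -1], [0, 0, 0, 0, 0, -0.0166, -1], [0, 0, 0, 0, 0, -0.0166, -1], [0, 0, 0, 0, 0, -0.0166, -1], [0, 0, 0, 0, 0, -0.0166, -1], [0, 0, 0, 0.01, -0.028, 0, -1], [0, 0, 0, 0.01, -0.028, 0, -1], [0, 0, 0, 0.01, -0.028, 0, -1], [0, 0, 0, 0.01, -0.028, 0, -1], [0, 0, 0, 0.01, -0.028, 0, -1], [0, 0, 0, 0.01, -0.028, 0, -1]]])

```text
t: 4.65
tool_pos: [469.0, 58.8, 384.8]
eef_rot: [-0.244, 0.97, -0.0, 0.0]
wrist_force: [1.0, -0.3, -2.2]
grip_width: 10.2
finger_force: 30.0
```

Request:
step_arm(moves=[[[0, 0, 6.2, 0, 0, 0, -1], [0, 0, 6.2, 0, 0, 0, -1], [0, 0, 6.2, 0, 0, 0, -1], [0, 0, 6.2, 0, 0, 0, -1], [0, 0, 6.2, 0, 0, 0, -1], [0, 0, 6.2, 0, 0, 0, -1], [0, 0, 6.1, 0, 0, 0, -1], [0, 0, 0, 0, 0, 0, -1], [0, 0, 0, 0, 0, 0, -1]]])

```text
t: 5.4
tool_pos: [469.1, 60.2, 384.5]
eef_rot: [0.129, 0.992, -0.0, 0.0]
wrist_force: [0.6, 0.7, -1.7]
grip_width: 10.2
finger_force: 30.0
```

```bash
python3 - <<'E'
from h import *
s=bot.sense(); a=imaging.read_camera("wrist"); b=imaging.read_camera("scene"); np.save("pics/w2.npy",s,allow_pickle=True)
c=cv2.resize(b[140:300,130:370],None,fx=2.1,fy=2.1,interpolation=cv2.INTER_CUBIC)
v=np.zeros((384+336,512,3),np.uint8)
cv2.imwrite("pics/w2.png",a[:,:,::-1]); cv2.imwrite("pics/s2.png",b[:,:,::-1])
cv2.imwrite("pics/m2.png",np.hstack([cv2.resize(a[:,120:400],None,fx=1.2,fy=1.2)[:,:,::-1],cv2.resize(b[130:313,190:370],(453,461),interpolation=cv2.INTER_CUBIC)[:,:,::-1]][:2]) if cv2.resize(a[:,120:400],None,fx=1.2,fy=1.2).shape[0]==461 else a)
m=R.from_quat(s["eef_rot"]).as_matrix();print(s["tool_pos"],m.round(3).tolist(),"yaw y",np.degrees(np.arctan2(m[1,1],m[0,1])),s["wrist_force"],s["grip_width"],s["t"])
E
```

```text
[469.07964816  60.19667994 384.51820706] [[-0.967, 0.256, 0.0], [0.256, 0.967, -0.0], [-0.0, -0.0, -1.0]] yaw y 75.17774265827677 [ 0.64681476  0.6967697  -1.74423953] 10.206111874703973 5.4
```

View pics/m2.png

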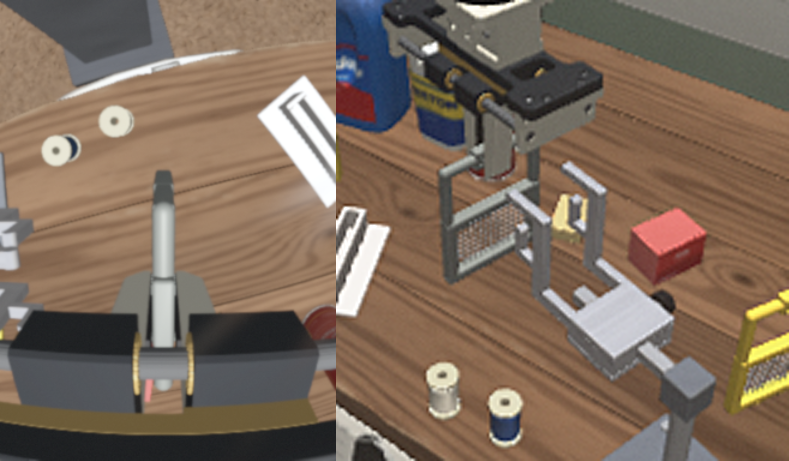

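```bash
python3 - <<'E'
import cv2
a=cv2.imread("pics/w2.png"); cv2.imwrite("pics/w2c.png",cv2.resize(a[150:290,0:180],None,fx=4,fy=4,interpolation=cv2.INTER_CUBIC))
E
```

```text
(no output)
```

View pics/w2c.png

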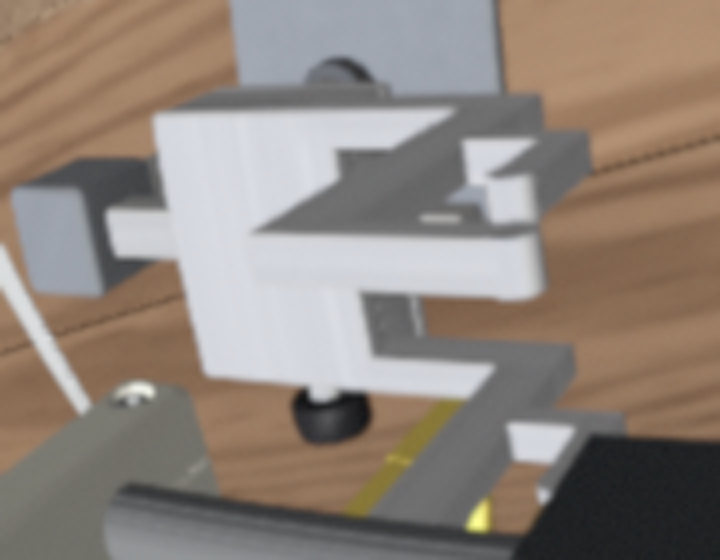

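The near plate's jaw top spans crop (252,235) to (540,297), with its tip at x of about 540. The lip top is at about (535,200). The far plate's lip is at about (545,490), where the gripper partly hides it.

```bash
python3 - <<'E'
from h import *
s=np.load("pics/w2.npy",allow_pickle=True).item(); m=R.from_quat(s["eef_rot"]).as_matrix()
for n,u,v,z in(("tipA",540,233,233),("tipB",541,297,233),("backA",252,233,233),("backB",257,275,233),("lip outer hi",535,178,207),("lip outer lo",535,222,207),("lip in hi",487,178,207),("lip in lo",490,222,207),("post c1",15,188,162),("post c2",40,292,162)):
    p=onz("wrist",(u/4-.4,150+v/4-.4),z,s); print(n,p,"tool",(m.T@(p-s["tool_pos"])).round(1))
E
```

```text
tipA [421.6  10.4 233. ] tool [ 33.2 -60.3 151.5]
tipB [429.7   7.1 233. ] tool [ 24.5 -61.4 151.5]
backA [410.7 -34.2 233. ] tool [  32.3 -106.2  151.5]
backB [416.5 -36.4 233. ] tool [  26.1 -106.8  151.5]
lip outer hi [419.5  -1.  207. ] tool [ 32.3 -71.8 177.5]
lip outer lo [425.8  -3.6 207. ] tool [ 25.5 -72.7 177.5]
lip in hi [417.4  -8.8 207. ] tool [ 32.3 -79.9 177.5]
lip in lo [424.  -11.1 207. ] tool [ 25.3 -80.5 177.5]
post c1 [ 392.4 -169.   162. ] tool [  15.5 -241.2  222.5]
post c2 [ 418.2 -175.4  162. ] tool [ -11.1 -240.8  222.5]
```

The lip is 8 mm thick, as specified. Its outer edge and the jaw tip both put the seat 87 mm along the tool's -y, laterally centred. Moving in.

Request:
step_arm(moves=[[[0, 0, 0, 0, -0.01, 0, -1], [0, 0, 0, 0, -0.01, 0, -1], [0, 0, 0, 0, -0.01, 0, -1], [0, 0, 0, 0, -0.01, 0, -1], [0, 0, 0, 0, -0.01, 0, -1], [0, 0, 0, 0, -0.01, 0, -1]]])

```text
t: 6.0
tool_pos: [453.3, 1.0, 384.3]
eef_rot: [0.131, 0.991, -0.0, 0.0]
wrist_force: [0.1, -0.4, -1.9]
grip_width: 10.0
finger_force: 30.0
```

Request:
step_arm(moves=[[[0, 0, 0, 0, -0.005, 0, -1], [0, 0, 0, 0, -0.005, 0, -1], [0, 0, 0, 0, -0.005, 0, -1], [0, 0, 0, 0, -0.005, 0, -1], [0, 0, 0, 0, 0, 0, -1], [0, 0, 0, 0, 0, 0, -1]]])

```text
t: 6.5
tool_pos: [448.5, -17.2, 384.2]
eef_rot: [0.131, 0.991, 0.0, 0.0]
wrist_force: [-0.8, -0.3, -1.7]
grip_width: 9.6
finger_force: 30.0
```

Request:
step_arm(moves=[[[0, 0, 0, 0, -0.001, 0, -1], [0, 0, 0, 0, -0.001, 0, -1], [0, 0, 0, 0, -0.001, 0, -1], [0, 0, 0, 0, -0.001, 0, -1], [0, 0, 0, 0, 0, 0, -1], [0, 0, 0, 0, 0, 0, -1]]])

```text
t: 7.0
tool_pos: [447.4, -20.9, 384.2]
eef_rot: [0.131, 0.991, 0.0, -0.0]
wrist_force: [-0.1, -0.5, -2.0]
grip_width: 9.9
finger_force: 30.0
```

Request:
step_arm(moves=[[[0, 0, 0, 0, -0.001, 0, -1], [0, 0, 0, 0, -0.001, 0, -1], [0, 0, 0, 0, 0, 0, -1], [0, 0, 0, 0, 0, 0, -1]]])

```text
t: 7.33
tool_pos: [446.9, -22.9, 384.2]
eef_rot: [0.131, 0.991, -0.0, 0.0]
wrist_force: [0.5, 0.8, -1.5]
grip_width: 9.7
finger_force: 30.0
```

Request:
step_arm(moves=[[[0, 0, 0, 0, -0.001, 0, -1], [0, 0, 0, 0, 0, 0, -1], [0, 0, 0, 0, 0, 0, -1]]])

```text
t: 7.58
tool_pos: [446.6, -23.9, 384.2]
eef_rot: [0.131, 0.991, -0.0, -0.0]
wrist_force: [-0.1, 0.4, -2.0]
grip_width: 9.9
finger_force: 30.0
```

Request:
step_arm(moves=[[[0, 0, 0, 0, -0.001, 0, -1], [0, 0, 0, 0, 0, 0, -1], [0, 0, 0, 0, 0, 0, -1]]])

```text
t: 7.83
tool_pos: [446.4, -24.8, 384.2]
eef_rot: [0.131, 0.991, -0.0, 0.0]
wrist_force: [0.0, 0.4, -1.5]
grip_width: 9.3
finger_force: 30.0
```

Request:
step_arm(moves=[[[0, 0, 0, 0, -0.0007, 0, -1], [0, 0, 0, 0, 0, 0, -1], [0, 0, 0, 0, 0, 0, -1]]])

```text
t: 8.08
tool_pos: [446.2, -25.5, 384.2]
eef_rot: [0.131, 0.991, -0.0, -0.0]
wrist_force: [-0.6, 0.3, -1.4]
grip_width: 9.7
finger_force: 30.0
```

Request:
step_arm(moves=[[[0, 0, 0, 0, -0.0007, 0, -1], [0, 0, 0, 0, 0, 0, -1], [0, 0, 0, 0, 0, 0, -1]]])

```text
t: 8.33
tool_pos: [446.1, -26.0, 384.3]
eef_rot: [0.131, 0.991, 0.0, 0.0]
wrist_force: [0.5, 3.4, -1.4]
grip_width: 10.0
finger_force: 30.0
```

Request:
step_arm(moves=[[[0, 0, 0, 0, -0.0007, 0, -1], [0, 0, 0, 0, 0, 0, -1], [0, 0, 0, 0, 0, 0, -1]]])

```text
t: 8.58
tool_pos: [445.9, -26.5, 384.3]
eef_rot: [0.131, 0.991, 0.001, 0.0]
wrist_force: [1.5, 7.1, -1.1]
grip_width: 10.0
finger_force: 30.0
```

The bar touched the back wall at about 7 N. I'll ease off slightly and lower along it.

Request:
step_arm(moves=[[[0, 0, 0, 0, 0.0012, 0, -1], [0, 0, 0, 0, 0, 0, -1], [0, 0, 0, 0, 0, 0.004, -1], [0, 0, 0, 0, 0, 0.004, -1], [0, 0, 0, 0, 0, 0, -1]]])

```text
t: 9.0
tool_pos: [446.0, -25.7, 375.4]
eef_rot: [0.131, 0.991, -0.0, -0.001]
wrist_force: [0.7, 1.6, -2.3]
grip_width: 9.7
finger_force: 30.0
```

Request:
step_arm(moves=[[[0, 0, 0, 0, 0, 0.004, -1], [0, 0, 0, 0, 0, 0.004, -1], [0, 0, 0, 0, 0, 0.004, -1], [0, 0, 0, 0, 0, 0, -1], [0, 0, 0, 0, 0, 0, -1]]])

```text
t: 9.42
tool_pos: [446.1, -25.7, 363.9]
eef_rot: [0.131, 0.991, -0.0, -0.0]
wrist_force: [-0.1, -0.3, -2.3]
grip_width: 9.6
finger_force: 30.0
```

Request:
step_arm(moves=[[[0, 0, 0, 0, 0, 0.002, -1], [0, 0, 0, 0, 0, 0.001, -1], [0, 0, 0, 0, 0, 0, -1], [0, 0, 0, 0, 0, 0, -1]]])

```text
t: 9.75
tool_pos: [446.2, -25.6, 361.3]
eef_rot: [0.131, 0.991, -0.0, -0.0]
wrist_force: [0.1, -0.3, -1.3]
grip_width: 9.8
finger_force: 30.0
```

Request:
step_arm(moves=[[[0, 0, 0, 0, 0, 0.001, -1], [0, 0, 0, 0, 0, 0.001, -1], [0, 0, 0, 0, 0, 0, -1], [0, 0, 0, 0, 0, 0, -1]]])

```text
t: 10.08
tool_pos: [446.1, -25.7, 359.2]
eef_rot: [0.131, 0.991, -0.0, -0.0]
wrist_force: [0.2, 1.3, -1.9]
grip_width: 9.7
finger_force: 30.0
```

Request:
step_arm(moves=[[[0, 0, 0, 0, 0, 0.0007, -1], [0, 0, 0, 0, 0, 0, -1], [0, 0, 0, 0, 0, 0, -1]]])

```text
t: 10.33
tool_pos: [446.2, -25.7, 358.5]
eef_rot: [0.131, 0.991, -0.0, -0.0]
wrist_force: [0.7, 0.2, -1.2]
grip_width: 9.9
finger_force: 30.0
```

Request:
step_arm(moves=[[[0, 0, 0, 0, 0, 0.0007, -1], [0, 0, 0, 0, 0, 0, -1], [0, 0, 0, 0, 0, 0, -1]]])

```text
t: 10.58
tool_pos: [446.2, -25.7, 358.1]
eef_rot: [0.131, 0.991, -0.0, 0.0]
wrist_force: [-0.2, 0.9, 2.7]
grip_width: 10.0
finger_force: 30.0
```

Request:
step_arm(moves=[[[0, 0, 0, 0, 0, 0.0004, -1], [0, 0, 0, 0, 0, 0, -1], [0, 0, 0, 0, 0, 0, -1]]])

```text
t: 10.83
tool_pos: [446.2, -25.6, 357.9]
eef_rot: [0.131, 0.991, -0.0, 0.0]
wrist_force: [-3.2, 0.8, 7.6]
grip_width: 9.8
finger_force: 30.0
```

Request:
step_arm(moves=[[[0, 0, 0, 0, 0, 0, -0.75], [0, 0, 0, 0, 0, 0, -0.7], [0, 0, 0, 0, 0, 0, -0.6], [0, 0, 0, 0, 0, 0, -0.5], [0, 0, 0, 0, 0, 0, -0.4], [0, 0, 0, 0, 0, 0, -0.35], [0, 0, 0, 0, 0, 0, -0.35], [0, 0, 0, 0, 0, 0, -0.35]]])

```text
t: 11.5
tool_pos: [446.2, -25.6, 357.4]
eef_rot: [0.131, 0.991, 0.0, -0.0]
wrist_force: [0.3, -0.5, 1.2]
grip_width: 30.2
finger_force: 0.0
```

```bash
python3 - <<'E'
from h import *
s=bot.sense(); b=imaging.read_camera("scene"); a=imaging.read_camera("wrist")
cv2.imwrite("pics/m3.png",np.hstack([cv2.resize(a[:,120:400],(336,461)),cv2.resize(b[130:313,190:370],(453,461),interpolation=cv2.INTER_CUBIC)])[:,:,::-1])
print(s["grip_width"],s["tool_pos"],s["wrist_force"])
E
```

```text
30.218510004429397 [446.15211119 -25.64423715 357.40602704] [ 0.3124199  -0.52183957  1.2133463 ]
```

View pics/m3.png

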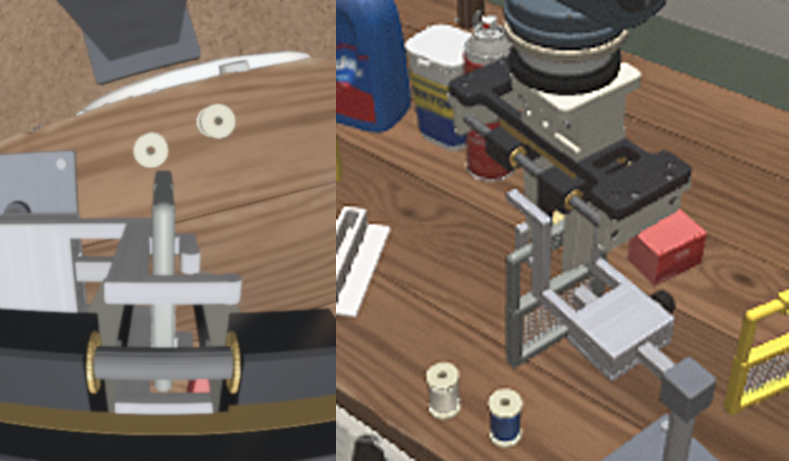

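The bar lies in the throat, behind the lip at crop (190,250), and the fingers are open on both sides. Retreating straight up.

Request:
step_arm(moves=[[[0, 0, 0, 0, 0, -0.004, -0.35], [0, 0, 0, 0, 0, -0.01, -0.35], [0, 0, 0, 0, 0, -0.01, -0.35], [0, 0, 0, 0, 0, -0.015, -0.35], [0, 0, 0, 0, 0, -0.015, -0.35], [0, 0, 0, 0, 0, -0.015, -0.35], [0, 0, 0, 0, 0, -0.02, -0.35], [0, 0, 0, 0, 0, -0.02, -0.35], [0, 0, 0, 0, 0, -0.02, -0.35], [0, 0, 0, 0, 0, -0.01, -0.35], [0, 0, 0, 0, 0, 0, -0.35], [0, 0, 0, 0, 0, 0, -0.35]]])

```text
t: 12.6
tool_pos: [446.0, -25.6, 496.5]
eef_rot: [0.131, 0.991, -0.0, 0.0]
wrist_force: [0.3, -0.1, -0.3]
grip_width: 30.3
finger_force: 0.0
```

```bash
python3 - <<'E'
from h import *
b=imaging.read_camera("scene"); a=imaging.read_camera("wrist")
cv2.imwrite("pics/m4.png",np.hstack([cv2.resize(a[:,120:400],(336,461)),cv2.resize(b[130:313,190:370],(453,461),interpolation=cv2.INTER_CUBIC)])[:,:,::-1])
E
```

```text
(no output)
```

View pics/m4.png

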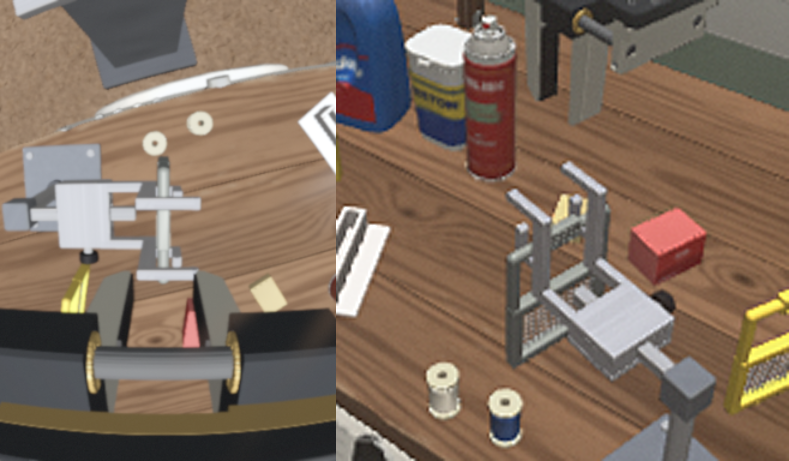

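The screen hangs upright in both hooks, with the bar at crop x of about 163 behind the lips. The gripper is well clear and nothing else has moved.

```bash
python3 -c "
from rig import ticket; print(ticket.close_job())"
```

```text
the job is handed in; nothing more can be done
None
```

The lint screen hangs by its handle bar at the bottom of the double hook's throat, the gripper is clear, nothing else appears to have moved, and the job was handed in at about 12.7 s of the 45 s allowed.

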